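# Put the sharpening stones back in their slide-lid case

## Robot

A 6-joint arm with a two-finger parallel gripper is mounted at the origin on a cart in front of the work surface, level with it; the furniture and walls round the work are solid. World frame = base frame: x ahead of the robot, y to its left, z up, the work surface at z = 0. Lengths are in m, angles in rad, forces in N, time in s.
With the tool pointing down it reaches from about 0.3 to 0.875 m from the base axis. Payload 4.2 kg.
Tool frame: the origin (TCP) lies midway between the tips of the shut fingers; the grasp point (between the pads) lies 19 mm behind it; z points along the fingers, y is the line along which they close (so a half turn about z gives the same grasp; the last joint's range is limited). The gripper opens to 85 mm and grips with 20 to 120 N. Pads are 22 mm wide; open, the fingers measure 114 mm over their backs; the gripper's body (76 mm by 85 mm) begins 54 mm behind the grasp point. The pads swing forward as they close: fully open they stand 13 mm farther back than shut.
Start: joints at [1.17, 0.32, 1.565, -0, 1.257, -0.02], TCP at [0.214, 0.534, 0.231] pointing down, gripper open.
Joint ranges: [-3.11, 3.11], [-0.84, 2.01], [0.21, 2.61], [-1.34, 4.49], [0.05, 2.63], [-2.56, 2.56]. Speed limits (rad/s): [2.57, 2.57, 3.14, 3.14, 3.14, 3.14].

## Interface

Orientations are given as a unit quaternion [x, y, z, w].
In Python, from workcell import r, vision, look_for, outline_of gives the robot as it stands.
- The arm moves only by the tool servo_tool, never from a script. Its argument "targets" is a list of rows, each a list of 5 numbers: the shift along the tool's x, y, z normalised to -1 to 1, where 1 is 0.2 m, then the turn about the tool's z normalised to -1 to 1, where 1 is 60 degrees, then the opening, from -1 (shut) to 1 (fully open), so that 0 is half open. In form: [[x, y, z, twist, claw], ...]. A call has 1 to 5 rows; each row is the pose to reach, as a shift and turn from the pose commanded when the call began, along the tool's axes at that moment; what a row does not reach only later rows make up. A row lasts 1/8 s, in which the tool goes at most 62.5 mm and 10.7 degrees, less where a joint would pass 70% of its speed; a pose out of reach is approached as far as the arm can. A call with a number of a shift or a turn outside -1 to 1 is refused whole. A call with a gripper value outside its range is refused whole. The fingers move at their own pace and stop on an object; "force" is the grip in N (left out, the last holds). Time passes only in rows, so rows that repeat a pose let the fingers close. It gives the time, the measured TCP pose, the force, the opening and the grip force at its end, in the units of the state.
- r.sense(): the state, without advancing time (a new reading comes with each control period).
- vision.grab_frame(name): name is "side" or "top" or "wrist"; returns the picture (400x640x3 uint8, red, green, blue); there is no depth.
- vision.camera_model(name): a dict with "intrinsics" (3x3 intrinsics, pixels), "cam_to_world" (4x4, takes a point from camera to world coordinates). Camera axes: x right, y down, z forward; pixel columns grow to the right and rows downward; lengths in m; the calibration is good to about 2 mm. A picture is of the moment at which its call begins: read the wrist's pose just before it. camera_model takes no time and is no camera call; for the wrist camera it gives the pose at the moment of the call.
- r.finish_job(): hands the job in; it is judged then, once.
Trained networks look in the newest picture that a camera, given by its name, has taken for a name from the list of things; names that differ only in an ending like _2 or _b are one class to them, and where a whole thing is asked for, a point or a joint stands for the part that bears it (a point fixed in the world has none). Each returns a list of dicts, best first, with "confidence" (0 to 1); they miss things now and then, are a little off and sometimes report something else, mostly with a low value. They report only what shows in the picture. A call takes as long as a camera call.
- look_for(camera, label): "centre" ([x, y, z] in m, in world coordinates, good to about 4 mm: the middle of the surface that is visible of it).
- outline_of(camera, label): "region" (400x640 bool, what is visible of it).
The state is a dict: "t": time; "joints": joint angles; "dq": joint speeds; "joint_efforts": joint torques, N m; "ee_pos": TCP position; "orientation": TCP orientation; "contact_force": force on the tool from outside, world axes, zero at the start; "wrist_torque": the same for the moment, N m; "gripper_width": finger opening in m; "grasp_force": force on a finger pad.
Only numpy, scipy, OpenCV 4.12 (cv2) and the standard library are available. Lean on these libraries where they do the work, as an engineer would, in place of code of your own. Each camera call takes 0.05 s, during which the arm holds its last target. There are 200 camera calls.

## Task

The knife is sharp again: put the three sharpening stones away in their wooden case. Lift the neat pile of three off the worktop in one go, tilt one short end in under the edge of the open lid, along the end wall, and lay the pile down flat on the floor of the case without dropping the brittle stones, then slide the lid fully shut. Leave the other things on the worktop where they are.

Things in the scene. Friction and masses are not known exactly. Their poses are not given: they have to be found in the camera images.
- stone_1: grey sharpening stone, a slab 110 x 56 x 8 mm, 90 to 145 g. Origin at the centre of its underside, x along the 110 mm, y across the 56 mm, z up. Bottom of the pile, on the worktop. The three lie flush within about 1 mm, 24 mm high in all, not joined: grip them low across the 56 mm, with the pads reaching this stone, so that all come up together.
- stone_2: grey sharpening stone, a slab 110 x 56 x 8 mm, 90 to 145 g. Origin at the centre of its underside, x along the 110 mm, y across the 56 mm, z up. The middle one of the pile.
- stone_3: grey sharpening stone, a slab 110 x 56 x 8 mm, 90 to 145 g. Origin at the centre of its underside, x along the 110 mm, y across the 56 mm, z up. The one on top of the pile.
- case: wooden slide-lid case, fixed to the worktop, 134 mm long (x), 78 wide (y), 55 high. Origin at the centre of its underside, z up; the lid opens towards +x. Inside 118 mm long (x -59 to +59) and 60 wide (y -30 to +30). The pile lies in it lengthwise, with 4 mm to spare at each end and 2 mm at each side.
- case_floor (a point): centre of the inside floor, 8 mm above the worktop. Axes as the case.
- case_high_end (a point): inner face of the end wall at the case's +x (x = +59 mm), at its top, where the lid's underside is, 45 mm above the worktop. The pile's leading end goes in under the lid along this wall. The side walls (9 mm thick) are as high, and their grooved rims go on to 55 mm.
- case_low_end (a point): inner face of the low end wall at the case's -x (x = -59 mm), 8 mm thick, at its rim, only 26 mm above the worktop.
- case_gap_left (a point): middle of the gap in the side wall at the case's +y, at worktop level. The wall is cut away from x = -46 to +28 mm, from the top down to a 4 mm high base board, so that a finger holding the pile's side passes down through the gap and can open outwards there.
- case_gap_right (a point): the same gap in the side wall at the case's -y.
- lid (a joint): sliding lid, a wooden plate 134 x 67 x 5 mm, underside 45 mm above the worktop. Value in m: 0 shut, growing as it slides out towards the case's +x, stop at 0.112. Slides at about 2 N, stays where left. Open by v its front edge is at case x = v - 0.067: even wide open it covers 14 mm of the inside at +x, leaving less than the stones' length free.
- lid_knob (a point): centre of the top of the turned wooden knob in the middle of the lid. The knob is 22 mm high above the lid's top face, 22 mm across in its upper part (from 3 to 13 mm below this point) and about 15 mm at its neck. The lid's top face is 50.5 mm above the worktop, this point 72.5 mm.
- peeler: Bystander, to be left alone: vegetable peeler lying flat, 170 x 25 x 18 mm, between the stones and the case. Origin at the underside.
- mug: Bystander, to be left alone: pale mug, 83 x 117 x 94 mm, to the right of the stones. Origin at the underside.
- timer: Bystander, to be left alone: round kitchen timer, 67 mm across and 48 mm high, in front of the kettle's right side. Origin at the underside.
- honey: Bystander, to be left alone: glass jar with a grey lid, 71 mm across and 110 mm high, right of the timer. Origin at the underside.
- spice: Bystander, to be left alone: spice jar with a dark timber lid, 52 mm across, 105 mm high, at the right end. Origin at the underside.
- lemon: Bystander, to be left alone: lemon, 82 x 54 x 50 mm, lying on the chopping board at the left. Origin at the underside.

How it is judged:
By the outcome, as a careful person would: the job done as asked, in the order asked, and still so for the second after the job is handed in, with the robot touching nothing.
It also fails if it takes over 45 s, if anything falls off the work surface, if the arm or the gripper's body presses on something with over 40 N, if the wrist force passes 120 N, or if a joint passes its speed limit or range.

## Working session

There is one attempt and no reset: what is moved stays moved. The work goes in short steps, Python scripts to look and compute and a tool call to move; the robot and the scene stay as the last step left them, time stands still between calls to the robot, and variables do not carry over. Pictures are saved under pics/ and viewed, at most 10 in all, crops included, and the job is handed in when it is done.

Besides the shell and the picture viewer there is one more tool, called after "Emit:" in YAML: its name, and indented under it one key for each argument. servo_tool: Moves the arm, as the interface text tells. Its arguments: {"type":"object","properties":{"targets":{"type":"array","items":{"type":"array","items":{"type":"number"}}},"force":{"type":"number"}},"required":["targets"]}

```bash
mkdir -p pics; cat > h.py <<'E'
import numpy as np, cv2
from workcell import r, vision, look_for, outline_of
def save(name,fn,crop=None):
    im=vision.grab_frame(name)
    if crop: a,b,c,d=crop; im=cv2.resize(im[b:d,a:c],None,fx=2,fy=2)
    cv2.imwrite('pics/'+fn,im[...,::-1]); 
def rays(cam,z):
    m=vision.camera_model(cam); K=np.array(m["intrinsics"]); T=np.array(m["cam_to_world"])
    def f(uv):
        uv=np.atleast_2d(uv).astype(float); d=np.c_[uv,np.ones(len(uv))]@np.linalg.inv(K).T@T[:3,:3].T
        o=T[:3,3]; return o+d*((z-o[2])/d[:,2])[:,None]
    return f
def proj(cam,P):
    m=vision.camera_model(cam); K=np.array(m["intrinsics"]); T=np.linalg.inv(np.array(m["cam_to_world"]))
    p=(np.atleast_2d(P)@T[:3,:3].T+T[:3,3])@K.T; return p[:,:2]/p[:,2:]
def rect(cam,label,z):
    o=outline_of(cam,label)
    for q in o[:2]:
        c,_=cv2.findContours(q["region"].astype(np.uint8),cv2.RETR_EXTERNAL,cv2.CHAIN_APPROX_NONE)
        c=max(c,key=cv2.contourArea)[:,0]
        p=rays(cam,z)(c)[:,:2]*1000
        b=cv2.minAreaRect(p.astype(np.float32)); print(cam,label,round(q["confidence"],2),np.round(b[0],1),np.round(b[1],1),round(b[2],1))
E
python3 - <<'E'
from h import *
s=r.sense(); print({k:np.round(s[k],3) for k in("t","ee_pos","orientation","gripper_width")})
save("top","top0.png"); save("side","side0.png")
for l in["stone_3","case","lid","lid_knob","peeler","mug","case_gap_left","case_gap_right","case_low_end","case_high_end","case_floor"]:
    print(l,[(np.round(d["centre"],3),round(d["confidence"],2)) for d in look_for("top",l)[:3]])
rect("top","stone_3",.024); rect("top","lid",.0505); rect("top","case",.05)
E
```

```text
{'t': np.float64(0.0), 'ee_pos': array([0.214, 0.533, 0.23 ]), 'orientation': array([ 0.189,  0.982, -0.001, -0.   ]), 'gripper_width': np.float64(0.086)}
stone_3 [(array([ 0.414, -0.244,  0.027]), 0.77)]
case [(array([0.437, 0.168, 0.049]), 0.91)]
lid [(array([0.451, 0.237, 0.051]), 0.92), (array([ 0.567, -0.241,  0.042]), 0.25)]
lid_knob [(array([0.451, 0.235, 0.05 ]), 0.77), (array([ 0.441, -0.382,  0.034]), 0.67), (array([0.434, 0.175, 0.052]), 0.21)]
peeler [(array([ 0.418, -0.036,  0.015]), 0.48)]
mug [(array([ 0.436, -0.383,  0.036]), 0.93)]
case_gap_left [(array([0.439, 0.172, 0.048]), 0.71), (array([ 0.414, -0.242,  0.025]), 0.45)]
case_gap_right [(array([0.438, 0.172, 0.051]), 0.9), (array([0.582, 0.484, 0.061]), 0.42), (array([ 0.418, -0.033,  0.015]), 0.25)]
case_low_end [(array([0.437, 0.176, 0.05 ]), 0.77)]
case_high_end [(array([0.435, 0.175, 0.048]), 0.68)]
case_floor [(array([0.436, 0.173, 0.048]), 0.94)]
top stone_3 0.76 [ 410.4 -243.6] [111.3  59.1] 54.5
top lid 0.86 [448.9 233.2] [136.5  70.8] 78.0
top case 0.84 [436.9 178.1] [251.8  81.3] 76.5
```

View pics/top0.png

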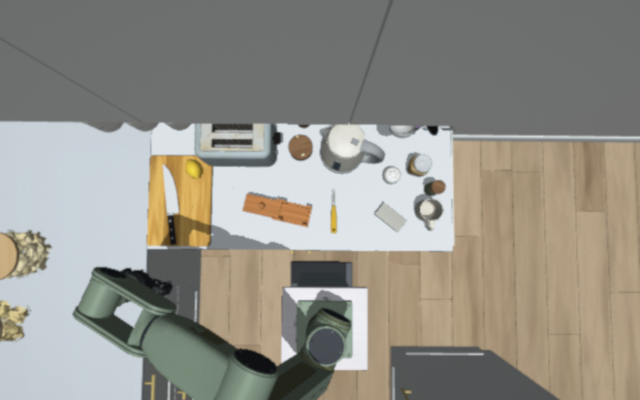

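View pics/side0.png

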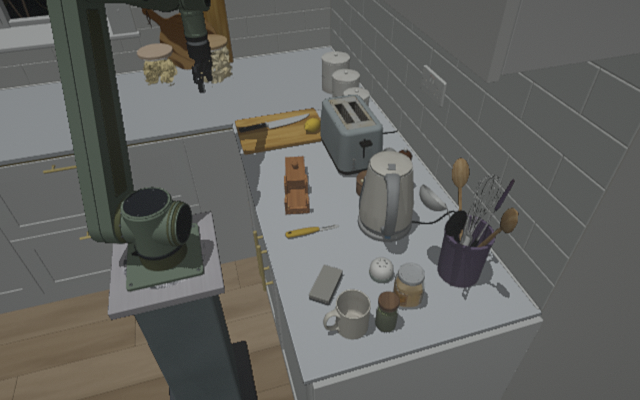

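```bash
cat >> h.py <<'E'
from scipy.spatial.transform import Rotation as R
def plan(wps,start=None):
    s=r.sense() if start is None else start
    p=np.array(s["ee_pos"]); q=R.from_quat(s["orientation"])
    for x,y,z,yaw in wps:
        X=q.as_matrix()[:,0]; cur=np.degrees(np.arctan2(X[1],X[0]))
        d=q.inv().apply(np.array([x,y,z])-p)/.2; tw=-((yaw-cur+180)%360-180)
        print(np.round(d,3).tolist(),round(tw/60,3)); p=np.array([x,y,z]); q=q*R.from_euler('z',tw,degrees=True)
def st():
    s=r.sense(); X=R.from_quat(s["orientation"]).as_matrix()
    print("t%.2f"%s["t"],np.round(s["ee_pos"],4),"yaw%.1f"%np.degrees(np.arctan2(X[1,0],X[0,0])),"zax",np.round(X[:,2],3),"F",np.round(s["contact_force"],1),"w%.4f g%.1f"%(s["gripper_width"],s["grasp_force"]),"q",np.round(s["joints"],2)); return s
E
python3 - <<'E'
from h import *
st(); plan([(.30,.36,.25,123),(.34,.13,.25,90),(.36,-.08,.25,65),(.41,-.244,.2,54.5)])
E
```

```text
t0.80 [0.2137 0.5338 0.2314] yaw158.2 zax [ 0.  0. -1.] F [-0.1 -0.3 -0. ] w0.0852 g0.0 q [ 1.17  0.32  1.56 -0.    1.26 -0.02]
[-0.724, -0.646, -0.093] 0.586
[-1.073, -0.459, -0.0] 0.55
[-1.05, 0.1, -0.0] 0.417
[-0.638, 0.573, 0.25] 0.175
```

Emit:
servo_tool:
  targets:
    - [-0.72,-0.65,-0.09,0.59,1]
    - [-0.72,-0.65,-0.09,0.59,1]
    - [-0.72,-0.65,-0.09,0.59,1]
    - [-0.72,-0.65,-0.09,0.59,1]

```text
t: 1.3
ee_pos: [0.3003, 0.3567, 0.2501]
orientation: [0.482, 0.876, 0.0, 0.001]
contact_force: [-0.2, 0.3, -0.8]
gripper_width: 0.0853
grasp_force: 0.0
```

Emit:
servo_tool:
  targets:
    - [-1,-0.43,0,0.55,1]
    - [-1,-0.43,0,0.55,1]
    - [-1,-0.43,0,0.55,1]
    - [-1,-0.43,0,0.55,1]

```text
t: 1.8
ee_pos: [0.3348, 0.1425, 0.2495]
orientation: [0.71, 0.704, 0.0, 0.0]
contact_force: [-0.4, 0.3, 0.0]
gripper_width: 0.0851
grasp_force: 0.0
```

Emit:
servo_tool:
  targets:
    - [-1,0.1,0,0.42,1]
    - [-1,0.1,0,0.42,1]
    - [-1,0.1,0,0.42,1]
    - [-1,0.1,0,0.42,1]

```text
t: 2.3
ee_pos: [0.3543, -0.0582, 0.2495]
orientation: [0.847, 0.532, 0.0, 0.0]
contact_force: [0.5, -0.0, 0.2]
gripper_width: 0.0858
grasp_force: 0.0
```

```bash
python3 - <<'E'
from h import *
st(); plan([(.41,-.244,.2,54.5)])
E
```

```text
t2.30 [ 0.3543 -0.0582  0.2495] yaw64.2 zax [ 0.001 -0.001 -1.   ] F [ 0.5 -0.   0.2] w0.0858 g0.0 q [-0.19 -0.04  1.96 -0.    1.23  0.26]
[-0.715, 0.655, 0.248] 0.162
```

Emit:
servo_tool:
  targets:
    - [-0.72,0.66,0.25,0.16,1]
    - [-0.72,0.66,0.25,0.16,1]
    - [-0.72,0.66,0.25,0.16,1]
    - [-0.72,0.66,0.25,0.16,1]
    - [-0.72,0.66,0.25,0.16,1]

```text
t: 2.92
ee_pos: [0.4118, -0.2412, 0.1988]
orientation: [0.887, 0.462, -0.0, -0.001]
contact_force: [-0.2, -0.1, -1.0]
gripper_width: 0.0855
grasp_force: 0.0
```

```bash
python3 - <<'E'
from h import *
st(); save("wrist","w1.png"); rect("wrist","stone_3",.024); rect("wrist","stone_1",.024)
st(); save("top","t1.png")
rect("top","case",.05); rect("top","lid",.0505);rect("top","case",.05); rect("top","stone_3",.024)
E
```

```text
t2.92 [ 0.4118 -0.2412  0.1988] yaw55.0 zax [-0.001  0.002 -1.   ] F [-0.2 -0.1 -1. ] w0.0855 g0.0 q [-0.55  0.19  1.83  0.    1.12  0.06]
wrist stone_3 0.84 [ 412.5 -243.5] [111.3  56.2] 51.9
wrist stone_1 0.84 [ 412.6 -243.6] [111.4  56.3] 51.9
t3.08 [ 0.4116 -0.2402  0.1998] yaw55.1 zax [ 0.  0. -1.] F [ 1.3 -0.1  0.6] w0.0854 g0.0 q [-0.55  0.19  1.83  0.    1.12  0.06]
top lid 0.93 [448.7 231. ] [135.3  69. ] 76.5
top stone_3 0.76 [ 420.8 -231. ] [83.  56.9] 48.0
```

View pics/w1.png

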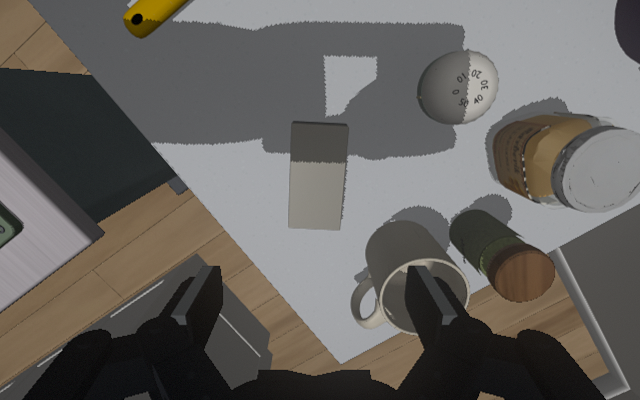

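```bash
python3 - <<'E'
from h import *
st(); plan([(.4094,-.2474,.03,51.9),(.4094,-.2474,-.002,51.9)])
E
```

```text
t3.33 [ 0.4117 -0.2411  0.1998] yaw55.0 zax [ 0.001 -0.    -1.   ] F [-0.2 -0.6  0.9] w0.0852 g0.0 q [-0.55  0.19  1.83  0.    1.12  0.06]
[-0.033, 0.008, 0.849] 0.052
[-0.0, -0.0, 0.16] 0.0
```

Emit:
servo_tool:
  targets:
    - [-0.033,0.008,0.3,0.052,1]
    - [-0.033,0.008,0.6,0.052,1]
    - [-0.033,0.008,0.85,0.052,1]
    - [-0.033,0.008,0.95,0.052,1]
    - [-0.033,0.008,1.0,0.052,1]

```text
t: 3.95
ee_pos: [0.4089, -0.2478, -0.0017]
orientation: [0.899, 0.437, -0.0, -0.001]
contact_force: [-1.0, -0.1, 0.6]
gripper_width: 0.0854
grasp_force: 0.0
```

```bash
python3 - <<'E'
from h import *
st(); plan([(.4094,-.2474,-.002,51.9)])
E
```

```text
t3.95 [ 0.4089 -0.2478 -0.0017] yaw51.9 zax [-0.001  0.001 -1.   ] F [-1.  -0.1  0.6] w0.0854 g0.0 q [-0.57  0.45  2.08  0.    0.61  0.1 ]
[0.003, 0.001, 0.002] -0.0
```

Emit:
servo_tool:
  targets:
    - [0,0,0,0,0.5]
    - [0,0,0,0,0.3]
    - [0,0,0,0,-0.2]
    - [0,0,0,0,-1]
    - [0,0,0,0,-1]
  force: 40

```text
t: 4.58
ee_pos: [0.41, -0.2486, 0.0005]
orientation: [0.899, 0.437, 0.001, 0.001]
contact_force: [-0.1, 0.8, 5.8]
gripper_width: 0.0553
grasp_force: 43.8
```

Emit:
servo_tool:
  targets:
    - [0,0,0,0,-1]
    - [0,0,0,0,-1]

```text
t: 4.82
ee_pos: [0.41, -0.2486, 0.0005]
orientation: [0.899, 0.437, 0.001, 0.001]
contact_force: [-0.9, 0.7, 6.8]
gripper_width: 0.0553
grasp_force: 43.8
```

Emit:
servo_tool:
  targets:
    - [0,0,-0.05,0,-1]
    - [0,0,-0.15,0,-1]
    - [0,0,-0.35,0,-1]
    - [0,0,-0.6,0,-1]
    - [0,0,-0.6,0,-1]

```text
t: 5.45
ee_pos: [0.4113, -0.2496, 0.123]
orientation: [0.899, 0.437, 0.002, 0.004]
contact_force: [-0.9, -0.3, -4.4]
gripper_width: 0.0555
grasp_force: 43.9
```

```bash
python3 - <<'E'
from h import *
st(); save("wrist","w2.png"); rect("wrist","stone_3",.142)
save("top","t2.png"); rect("top","case",.05); rect("top","lid",.0505)
plan([(.37,-.07,.17,66),(.37,.1,.17,77)])
E
```

```text
t5.45 [ 0.4113 -0.2496  0.123 ] yaw51.9 zax [ 0.008 -0.005 -1.   ] F [-0.9 -0.3 -4.4] w0.0555 g43.9 q [-0.57  0.27  1.94  0.    0.92  0.1 ]
wrist stone_3 0.82 [ 447.1 -199.3] [ 1.5 46.9] 51.8
wrist stone_3 0.71 [ 413.  -242.1] [109.5  56.9] 51.6
top case 0.88 [434.3 178.3] [245.9  79.1] 79.7
top lid 0.84 [448.7 233. ] [135.5  68.8] 78.0
top lid 0.32 [582.2 487.8] [67.2 55. ] 1.6
[0.58, -0.698, -0.259] -0.236
[0.777, -0.346, 0.002] -0.183
```

View pics/w2.png

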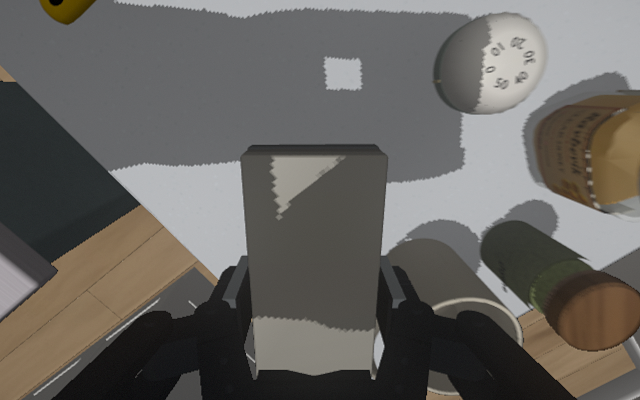

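```bash
python3 - <<'E'
from h import *
plan([(.41,-.12,.19,65),(.398,-.004,.25,78)])
E
```

```text
[0.507, -0.387, -0.36] -0.219
[0.5, -0.301, -0.299] -0.217
```

Emit:
servo_tool:
  targets:
    - [0.17,-0.13,-0.12,-0.07,-1]
    - [0.34,-0.26,-0.24,-0.15,-1]
    - [0.51,-0.39,-0.36,-0.22,-1]

```text
t: 6.08
ee_pos: [0.41, -0.1184, 0.1904]
orientation: [0.843, 0.538, -0.001, -0.001]
contact_force: [0.8, -0.5, -4.0]
gripper_width: 0.0553
grasp_force: 44.4
```

Emit:
servo_tool:
  targets:
    - [0.17,-0.1,-0.1,-0.08,-1]
    - [0.34,-0.2,-0.2,-0.15,-1]
    - [0.5,-0.3,-0.3,-0.22,-1]
    - [0.5,-0.3,-0.3,-0.22,-1]
    - [0.5,-0.3,-0.3,-0.22,-1]

```text
t: 6.7
ee_pos: [0.398, -0.0041, 0.2501]
orientation: [0.776, 0.631, -0.001, -0.001]
contact_force: [-0.3, 0.4, -3.4]
gripper_width: 0.0553
grasp_force: 44.4
```

```bash
python3 - <<'E'
from h import *
st(); save("wrist","w3.png"); st()
rect("wrist","lid",.0505); rect("wrist","case",.05)
# predicted corners for the case guess
c=np.array([.4254,.1234]);a=np.radians(78);M=np.array([[np.cos(a),-np.sin(a)],[np.sin(a),np.cos(a)]])
for n,x,y,z in [("lidL",.045,.0335,.0505),("lidR",.045,-.0335,.0505),("lowL",-.067,.039,.055),("lowR",-.067,-.039,.055)]:
    print(n,np.round(proj("wrist",np.r_[c+M@[x,y],z])))
E
```

```text
t6.70 [ 0.398  -0.0041  0.2501] yaw78.3 zax [-0.003 -0.    -1.   ] F [-0.3  0.4 -3.4] w0.0553 g44.4 q [-0.04  0.02  1.89 -0.    1.23  0.17]
t6.75 [ 0.398  -0.0044  0.25  ] yaw78.2 zax [-0.003 -0.    -1.   ] F [-1.   0.1 -4. ] w0.0553 g44.4 q [-0.04  0.02  1.89 -0.    1.23  0.17]
wrist case 0.6 [422.1 106.4] [100.9  79.2] 77.7
lidL [[279. -15.]]
lidR [[352. -15.]]
lowL [[276. 112.]]
lowR [[353. 112.]]
```

View pics/w3.png

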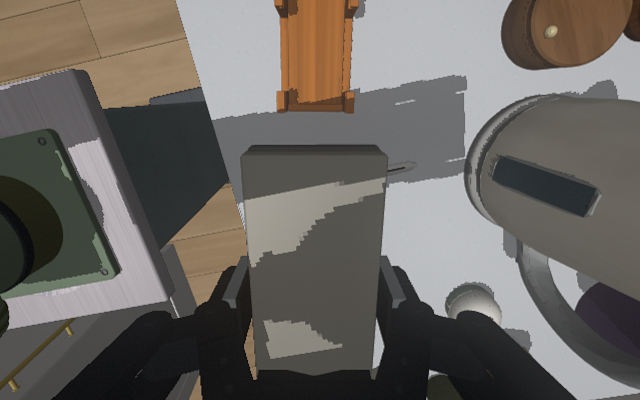

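```bash
cat > ov.py <<'E'
from h import *
im=cv2.imread('pics/w3.png'); s=5; x0,y0,x1,y1=250,0,380,120
cr=cv2.resize(im[y0:y1,x0:x1],None,fx=s,fy=s,interpolation=cv2.INTER_CUBIC)
c=np.array([.4254,.1234]);a=np.radians(78);M=np.array([[np.cos(a),-np.sin(a)],[np.sin(a),np.cos(a)]])
def P(x,y,z): return (proj("wrist",np.r_[c+M@[x/1e3,y/1e3],z/1e3])[0]+.5-[x0,y0])*s
def L(pts,col): cv2.polylines(cr,[np.int32([P(*p) for p in pts])],False,col,1)
for y in(39,-39): L([(-46,y,55),(-67,y,55),(-67,y,0)],(0,255,0)); L([(28,y,55),(60,y,55)],(0,255,0)); L([(-46,np.sign(y)*30,45),(-59,np.sign(y)*30,45)],(0,0,255))
L([(-67,-30,26),(-67,30,26),(-59,30,26),(-59,-30,26)],(255,0,0)); L([(-67,-39,0),(-67,39,0)],(255,255,0)); L([(-59,-30,8),(-59,30,8),(28,30,8)],(255,255,255))
L([(-46,30,4),(-46,39,4),(28,39,4)],(255,0,255))
cv2.imwrite('pics/ov3.png',cr[:600,:800])
E
python3 ov.py
```

```text
(no output)
```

View pics/ov3.png

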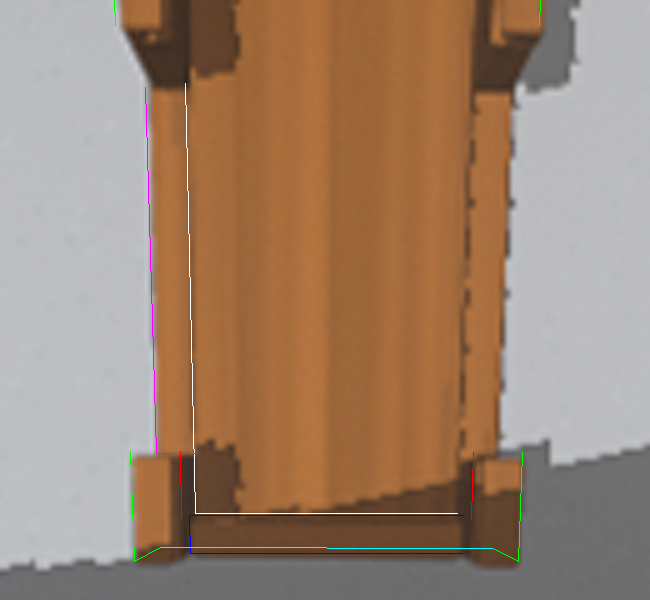

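```bash
python3 - <<'E'
from h import *
plan([(.4226,.1005,.075,78)])
E
```

```text
[0.54, 0.014, 0.876] 0.003
```

Emit:
servo_tool:
  targets:
    - [0.27,0.01,0.2,0,-1]
    - [0.54,0.014,0.4,0,-1]
    - [0.54,0.014,0.65,0,-1]
    - [0.54,0.014,0.876,0,-1]
    - [0.54,0.014,0.876,0,-1]

```text
t: 7.48
ee_pos: [0.4206, 0.1002, 0.0732]
orientation: [0.776, 0.631, -0.004, -0.002]
contact_force: [0.6, 0.3, -3.2]
gripper_width: 0.0549
grasp_force: 45.6
```

```bash
cat > ov.py <<'E'
from h import *
import sys
def ov(fn,c,tcpz,g=-.006,crop=(230,60,400,180),s=4.7,yaw=78,ty=0):
    st_=st(); save("wrist","tmp.png"); im=cv2.imread('pics/tmp.png'); x0,y0,x1,y1=crop
    cr=cv2.resize(im[y0:y1,x0:x1],None,fx=s,fy=s,interpolation=cv2.INTER_CUBIC)
    a=np.radians(yaw);M=np.array([[np.cos(a),-np.sin(a)],[np.sin(a),np.cos(a)]]); c=np.array(c)
    def L(pts,col,f): cv2.polylines(cr,[np.int32([(proj("wrist",f(*p))[0]+.5-[x0,y0])*s for p in pts])],False,col,1)
    F=lambda x,y,z: np.r_[c+M@[x/1e3,y/1e3],z/1e3]
    for y in(39,-39): L([(28,y,55),(67,y,55)],(0,255,0),F); L([(28,y*30/39,45),(59,y*30/39,45)],(0,0,255),F); L([(-46,y,4),(28,y,4)],(255,0,255),F)
    L([(45,-33.5,50.5),(45,33.5,50.5)],(255,0,0),F)
    X=R.from_quat(st_["orientation"]).as_matrix(); p=np.array(st_["ee_pos"])
    G=lambda x,y,z: p+X@np.array([x/1e3-g,y/1e3,-z/1e3])
    for z in(0,24): L([(-50,-28,z),(55,-28,z),(55,28,z),(-50,28,z)],(0,255,255),G)
    cv2.imwrite('pics/'+fn,cr[:600,:800])
E
python3 -c "
from ov import *
ov('ov4.png',(.4259,.1233),0)"
```

```text
t7.47 [0.4206 0.1002 0.0732] yaw78.2 zax [-0.009 -0.002 -1.   ] F [ 0.6  0.3 -3.2] w0.0549 g45.6 q [ 0.21  0.28  2.09 -0.    0.78  0.41]
```

View pics/ov4.png

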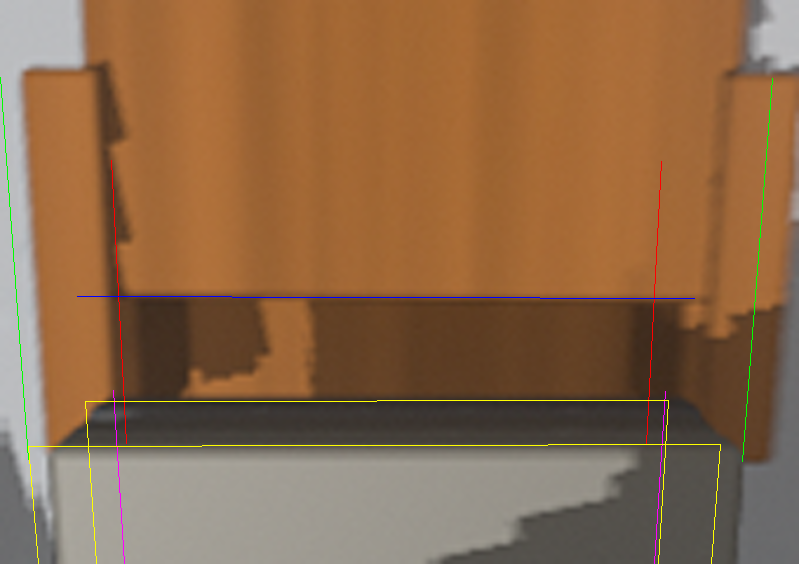

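Emit:
servo_tool:
  targets:
    - [0,0.005,0.05,0,-1]
    - [0,0.005,0.1,0,-1]
    - [0,0.005,0.16,0,-1]
    - [0,0.005,0.21,0,-1]
    - [0,0.005,0.21,0,-1]

```text
t: 8.15
ee_pos: [0.4264, 0.1013, 0.0359]
orientation: [0.776, 0.631, 0.002, 0.001]
contact_force: [-1.4, -0.3, 9.6]
gripper_width: 0.0533
grasp_force: 40.0
```

```bash
python3 -c "
from h import *
st()"
```

```text
t8.15 [0.4264 0.1013 0.0359] yaw78.3 zax [ 0.005  0.001 -1.   ] F [-1.4 -0.3  9.6] w0.0533 g40.0 q [ 0.21  0.34  2.13 -0.    0.66  0.41]
```

```bash
python3 -c "
from ov import *
ov('ov5.png',(.4264,.1232),0,crop=(170,80,470,305),s=2.6)
save('side','s5.png',(200,100,400,250))"
```

```text
t8.15 [0.4264 0.1013 0.0359] yaw78.3 zax [ 0.005  0.001 -1.   ] F [-1.4 -0.3  9.6] w0.0533 g40.0 q [ 0.21  0.34  2.13 -0.    0.66  0.41]
```

View pics/ov5.png

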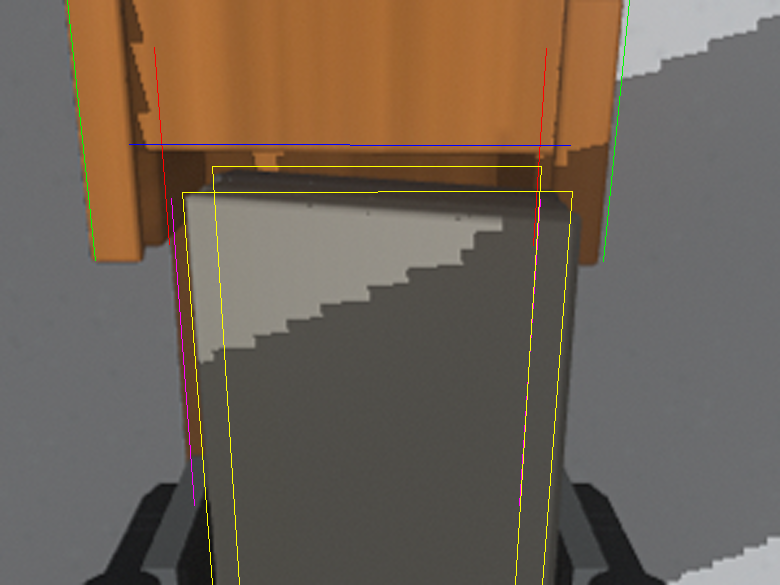

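Emit:
servo_tool:
  targets:
    - [0,-0.008,-0.05,0,-1]
    - [0,-0.008,-0.1,0,-1]
    - [0,-0.008,-0.17,0,-1]
    - [0,-0.008,-0.17,0,-1]
    - [0,-0.008,-0.17,0,-1]

```text
t: 8.88
ee_pos: [0.4225, 0.1014, 0.0679]
orientation: [0.776, 0.631, -0.0, -0.0]
contact_force: [0.0, 0.2, -3.4]
gripper_width: 0.0537
grasp_force: 43.4
```

Emit:
servo_tool:
  targets:
    - [0,0,0,0,-1]
    - [0,0,0,0,-1]

```text
t: 9.12
ee_pos: [0.4225, 0.1014, 0.0677]
orientation: [0.776, 0.631, -0.0, -0.0]
contact_force: [0.4, -0.3, -3.1]
gripper_width: 0.0534
grasp_force: 43.4
```

```bash
python3 -c "
from ov import *
ov('ov6.png',(.4264,.1232),0,crop=(170,80,470,305),s=2.6)"
```

```text
t9.12 [0.4225 0.1014 0.0677] yaw78.3 zax [-0.001 -0.    -1.   ] F [ 0.4 -0.3 -3.1] w0.0534 g43.4 q [0.21 0.29 2.1  0.   0.75 0.41]
```

View pics/ov6.png

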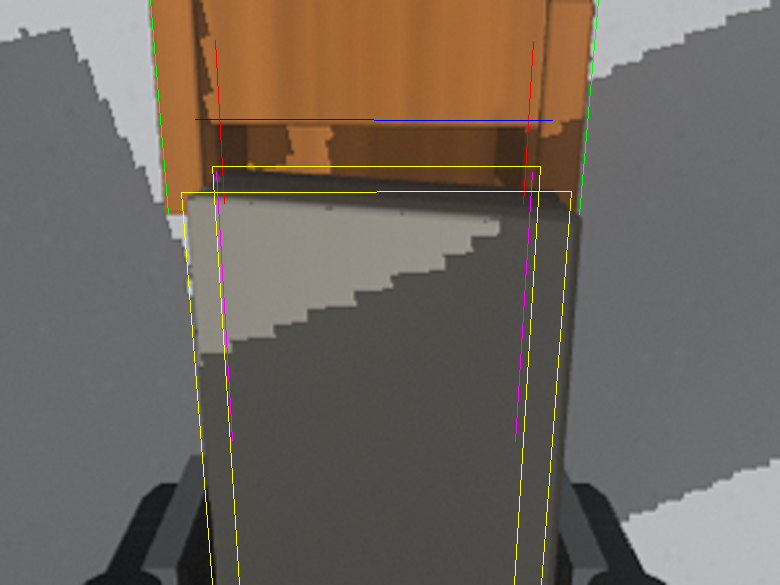

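Emit:
servo_tool:
  targets:
    - [0,-0.005,0,0,-1]
    - [0,-0.005,0.04,0,-1]
    - [0,-0.005,0.08,0,-1]
    - [0,-0.005,0.12,0,-1]
    - [0,-0.005,0.15,0,-1]

```text
t: 9.8
ee_pos: [0.4215, 0.1016, 0.0374]
orientation: [0.776, 0.631, -0.0, -0.0]
contact_force: [-0.6, -0.1, -3.9]
gripper_width: 0.0535
grasp_force: 43.4
```

Emit:
servo_tool:
  targets:
    - [0,0,0,0,-1]
    - [0,0,0,0,-1]

```text
t: 10.05
ee_pos: [0.422, 0.1017, 0.0382]
orientation: [0.776, 0.631, 0.0, 0.0]
contact_force: [0.8, 0.1, -2.9]
gripper_width: 0.0536
grasp_force: 43.4
```

```bash
python3 -c "
from ov import *
s=st(); m=vision.camera_model('wrist'); T=np.array(m['cam_to_world']); X=R.from_quat(s['orientation']).as_matrix()
print(np.round(X.T@(T[:3,3]-np.array(s['ee_pos'])),3),np.round(X.T@T[:3,:3],2),np.array(m['intrinsics'])[0])
vision.grab_frame('wrist')
for l in('stone_3','case'):
  q=outline_of('wrist',l)[0]['region']
  for v in range(130,240,8):
    u=np.flatnonzero(q[v]); print(l,v,(u[0],u[-1],len(u)) if len(u) else '')
"
```

```text
t10.05 [0.422  0.1017 0.0382] yaw78.3 zax [ 0.  0. -1.] F [ 0.8  0.1 -2.9] w0.0536 g43.4 q [0.21 0.34 2.14 0.   0.67 0.41]
[ 0.082 -0.    -0.143] [[-0.   -0.95 -0.32]
 [ 1.   -0.   -0.  ]
 [ 0.   -0.32  0.95]] [321.27713862   0.         313.71761581]
stone_3 130 
stone_3 138 
stone_3 146 
stone_3 154 (np.int64(285), np.int64(334), 45)
stone_3 162 
stone_3 170 
stone_3 178 
stone_3 186 
stone_3 194 
stone_3 202 
stone_3 210 
stone_3 218 
stone_3 226 
stone_3 234 
case 130 (np.int64(213), np.int64(413), 201)
case 138 (np.int64(214), np.int64(412), 199)
case 146 (np.int64(214), np.int64(411), 170)
case 154 (np.int64(215), np.int64(411), 57)
case 162 (np.int64(216), np.int64(410), 45)
case 170 (np.int64(217), np.int64(409), 41)
case 178 (np.int64(225), np.int64(407), 25)
case 186 
case 194 
case 202 
case 210 
case 218 
case 226 
case 234
```

Emit:
servo_tool:
  targets:
    - [0,0,0.02,0,-1]
    - [0,0,0.04,0,-1]
    - [0,0,0.04,0,-1]

```text
t: 10.58
ee_pos: [0.4214, 0.1016, 0.0297]
orientation: [0.776, 0.631, -0.0, -0.0]
contact_force: [-0.3, 0.4, -2.9]
gripper_width: 0.0534
grasp_force: 43.4
```

Emit:
servo_tool:
  targets:
    - [0,0,0.01,0,-1]
    - [0,0,0.02,0,-1]
    - [0,0,0.02,0,-1]

```text
t: 10.95
ee_pos: [0.422, 0.1018, 0.0263]
orientation: [0.776, 0.631, 0.0, 0.0]
contact_force: [-0.3, 0.1, 0.4]
gripper_width: 0.0536
grasp_force: 43.8
```

Emit:
servo_tool:
  targets:
    - [0,0,0.01,0,-1]
    - [0,0,0.02,0,-1]
    - [0,0,0.02,0,-1]

```text
t: 11.32
ee_pos: [0.4227, 0.1025, 0.0227]
orientation: [0.776, 0.631, 0.001, -0.0]
contact_force: [-0.4, 4.0, 4.7]
gripper_width: 0.0535
grasp_force: 40.9
```

Emit:
servo_tool:
  targets:
    - [0,0,0.01,0,-1]
    - [0,0,0.02,0,-1]
    - [0,0,0.02,0,-1]

```text
t: 11.7
ee_pos: [0.423, 0.1029, 0.0197]
orientation: [0.776, 0.63, 0.002, -0.0]
contact_force: [-2.2, 5.8, 14.3]
gripper_width: 0.0532
grasp_force: 41.8
```

Emit:
servo_tool:
  targets:
    - [0,0,0.01,0,-1]
    - [0,0,0.02,0,-1]
    - [0,0,0.02,0,-1]

```text
t: 12.08
ee_pos: [0.4234, 0.1031, 0.0182]
orientation: [0.777, 0.63, 0.003, 0.0]
contact_force: [-6.8, 4.4, 43.9]
gripper_width: 0.0534
grasp_force: 54.2
```

```bash
python3 -c "
from h import *
st(); im=vision.grab_frame('wrist'); cv2.imwrite('pics/w7.png',im[...,::-1])
for l in ('stone_3','case','lid'):
  for o in outline_of('wrist',l)[:2]:
    q=o['region']; v,u=np.nonzero(q); print(l,round(o['confidence'],2),q.sum(),u.min(),u.max(),v.min(),v.max())
hsv=cv2.cvtColor(im,cv2.COLOR_RGB2HSV)
for u in (250,265,280,300,320,340,360,370,380,390):
  print(u,[(v,*map(int,im[v,u])) for v in range(120,176,3)])
"
```

```text
t12.07 [0.4234 0.1031 0.0182] yaw78.1 zax [ 0.004  0.003 -1.   ] F [-6.8  4.4 43.9] w0.0534 g54.2 q [0.21 0.37 2.16 0.   0.61 0.42]
stone_3 0.87 358 258 380 149 153
stone_3 0.78 29341 250 391 153 378
case 0.95 39316 185 434 0 357
lid 0.86 30572 199 421 0 150
lid 0.21 201 256 377 151 154
250 [(120, 176, 113, 56), (123, 176, 113, 56), (126, 178, 113, 57), (129, 178, 112, 55), (132, 178, 113, 56), (135, 178, 113, 56), (138, 178, 113, 57), (141, 178, 114, 57), (144, 179, 115, 58), (147, 127, 81, 41), (150, 96, 62, 33), (153, 96, 62, 30), (156, 95, 59, 29), (159, 96, 62, 32), (162, 97, 62, 34), (165, 96, 62, 33), (168, 93, 59, 32), (171, 88, 57, 32), (174, 87, 55, 31)]
265 [(120, 156, 98, 49), (123, 156, 99, 51), (126, 156, 100, 50), (129, 157, 100, 52), (132, 155, 98, 50), (135, 155, 100, 50), (138, 157, 101, 53), (141, 157, 101, 52), (144, 157, 99, 51), (147, 110, 70, 39), (150, 57, 51, 49), (153, 112, 106, 98), (156, 147, 141, 132), (159, 146, 141, 131), (162, 145, 141, 131), (165, 146, 141, 132), (168, 145, 141, 132), (171, 147, 142, 132), (174, 145, 140, 131)]
280 [(120, 163, 104, 53
[... 2452 characters left out ...]
129, 176, 112, 58), (132, 174, 112, 58), (135, 174, 111, 57), (138, 167, 106, 55), (141, 160, 103, 53), (144, 160, 102, 53), (147, 141, 90, 47), (150, 63, 45, 32), (153, 60, 53, 45), (156, 91, 84, 76), (159, 87, 82, 75), (162, 88, 82, 76), (165, 87, 82, 75), (168, 87, 83, 77), (171, 86, 80, 75), (174, 87, 82, 76)]
390 [(120, 166, 108, 55), (123, 168, 108, 56), (126, 167, 107, 55), (129, 167, 107, 55), (132, 167, 107, 54), (135, 167, 107, 55), (138, 168, 108, 56), (141, 165, 106, 54), (144, 167, 107, 55), (147, 148, 94, 51), (150, 69, 47, 29), (153, 66, 44, 28), (156, 70, 62, 55), (159, 72, 66, 60), (162, 73, 67, 61), (165, 72, 65, 59), (168, 72, 66, 61), (171, 69, 63, 58), (174, 71, 65, 62)]
```

Emit:
servo_tool:
  targets:
    - [0,0,-0.01,0,-1]
    - [0,0,-0.02,0,-1]
    - [0,0,-0.02,0,-1]

```text
t: 12.65
ee_pos: [0.4232, 0.1025, 0.0192]
orientation: [0.776, 0.631, 0.002, 0.0]
contact_force: [0.2, 4.7, 9.6]
gripper_width: 0.0533
grasp_force: 48.8
```

```bash
python3 -c "
from h import *
st(); im=vision.grab_frame('wrist'); cv2.imwrite('pics/w8.png',im[...,::-1])
c=np.array([.4264,.1232]);a=np.radians(78);M=np.array([[np.cos(a),-np.sin(a)],[np.sin(a),np.cos(a)]])
F=lambda x,y,z: np.round(proj('wrist',np.r_[c+M@[x/1e3,y/1e3],z/1e3])[0],1)
print('lid edge',F(45,0,50.5),F(45,0,45))
for z in(31,35,40,45):
  for x in(36,40,44,48): print(x,z,F(x,28,z),F(x,-28,z))
for u in (275,320,370):
  g=im[140:170,u].astype(int); print(u,[(140+i,*g[i]) for i in range(2,26)])
for v in (170,200):
  g=im[v].astype(int); sat=g.max(1)-g.min(1); k=np.flatnonzero(sat[200:440]<25)+200; print(v,k.min(),k.max(),len(k))
"
```

```text
t12.65 [0.4232 0.1025 0.0192] yaw78.2 zax [ 0.004  0.002 -1.   ] F [0.2 4.7 9.6] w0.0533 g48.8 q [0.21 0.37 2.16 0.   0.61 0.41]
lid edge [312.  142.7] [312.1 140.5]
36 31 [244.4 157.6] [379.9 157.8]
40 31 [243.7 147.9] [380.5 148.2]
44 31 [243.1 138. ] [381.2 138.3]
48 31 [242.4 128. ] [381.9 128.2]
36 35 [242.4 159.5] [381.8 159.7]
40 35 [241.7 149.5] [382.5 149.8]
44 35 [241.  139.4] [383.3 139.6]
48 35 [240.2 129. ] [384.  129.3]
36 40 [239.7 162. ] [384.5 162.3]
40 40 [238.9 151.7] [385.2 151.9]
44 40 [238.2 141.2] [386.  141.4]
48 40 [237.4 130.4] [386.8 130.7]
36 45 [236.8 164.7] [387.3 165. ]
40 45 [236. 154.] [388.1 154.3]
44 45 [235.1 143.1] [388.9 143.4]
48 45 [234.3 131.9] [389.8 132.2]
275 [(142, np.int64(165), np.int64(106), np.int64(56)), (143, np.int64(164), np.int64(105), np.int64(55)), (144, np.int64(151), np.int64(97), np.int64(52)), (145, np.int64(120), np.int64(76), np.int64(41)), (146, np.int64(86), np.int64(56), np.int64(32)), (147, np.int64(94), np.int64(61), np.int64(35)), (148, np.int64(77), np.int64(54), np.int64(40)), (149, np.int64(58), np.int64(52), np.i
[... 2578 characters left out ...]
 np.int64(53), np.int64(49)), (153, np.int64(64), np.int64(56), np.int64(49)), (154, np.int64(74), np.int64(67), np.int64(61)), (155, np.int64(98), np.int64(92), np.int64(85)), (156, np.int64(113), np.int64(106), np.int64(98)), (157, np.int64(87), np.int64(80), np.int64(73)), (158, np.int64(87), np.int64(81), np.int64(75)), (159, np.int64(88), np.int64(83), np.int64(75)), (160, np.int64(88), np.int64(82), np.int64(75)), (161, np.int64(88), np.int64(81), np.int64(75)), (162, np.int64(89), np.int64(83), np.int64(76)), (163, np.int64(88), np.int64(82), np.int64(75)), (164, np.int64(87), np.int64(82), np.int64(75)), (165, np.int64(88), np.int64(82), np.int64(75))]
170 252 439 156
200 200 439 224
```

```bash
python3 -c "
from h import *
im=cv2.imread('pics/w8.png')[110:310,190:450]; s=vision.grab_frame('side')[...,::-1][140:220,260:340]
a=cv2.resize(im,(520,400),interpolation=cv2.INTER_CUBIC); b=cv2.resize(s,(280,280),interpolation=cv2.INTER_CUBIC)
o=np.zeros((400,800,3),np.uint8); o[:,:520]=a; o[:280,520:]=b; cv2.imwrite('pics/c8.png',o)
c=np.array([.4264,.1232]);a=np.radians(78);M=np.array([[np.cos(a),-np.sin(a)],[np.sin(a),np.cos(a)]])
F=lambda x,y,z: np.round((proj('wrist',np.r_[c+M@[x/1e3,y/1e3],z/1e3])[0]-[190,110])*2,0)
for p in [(28,39,55),(28,-39,55),(28,30,45),(28,-30,45),(45,30,45),(45,-30,45),(28,30,8),(28,-30,8),(-20,39,4),(-20,-39,4)]: print(p,F(*p))
"
```

```text
(28, 39, 55) [ 21. 166.]
(28, -39, 55) [466. 167.]
(28, 30, 45) [ 86. 151.]
(28, -30, 45) [402. 151.]
(45, 30, 45) [79. 61.]
(45, -30, 45) [409.  61.]
(28, 30, 8) [122. 110.]
(28, -30, 8) [367. 110.]
(-20, 39, 4) [102. 279.]
(-20, -39, 4) [387. 279.]
```

View pics/c8.png

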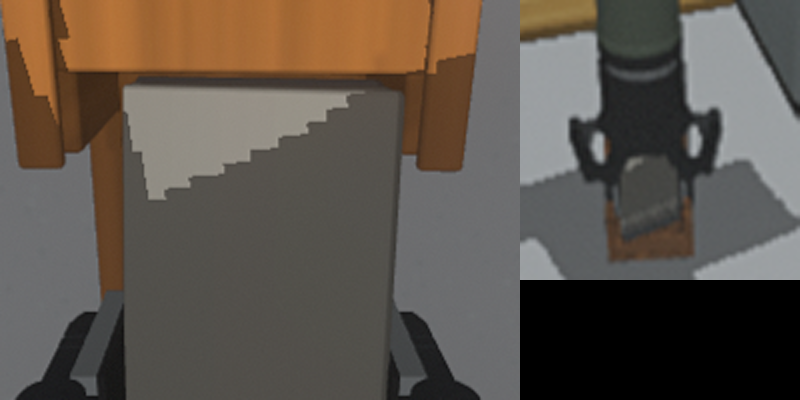

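Emit:
servo_tool:
  targets:
    - [0,-0.003,0,0,-1]
    - [0,-0.005,0.01,0,-1]
    - [0,-0.005,0.02,0,-1]
  force: 20

```text
t: 13.12
ee_pos: [0.4235, 0.1027, 0.018]
orientation: [0.776, 0.631, 0.003, 0.001]
contact_force: [-5.9, 0.3, 54.8]
gripper_width: 0.0534
grasp_force: 57.8
```

```bash
cat > edge.py <<'E'
from h import *
s=st(); im=vision.grab_frame('wrist').astype(int)
c=np.array([.4264,.1232]);a=np.radians(78);M=np.array([[np.cos(a),-np.sin(a)],[np.sin(a),np.cos(a)]])
d=np.array(s["ee_pos"])[:2]-c; print("tcp in case mm",np.round(M.T@d*1000,1))
q=[o for o in outline_of('wrist','stone_3') if o['region'].sum()>5000]
if q:
    q=q[0]['region']
    for v in (165,190,215,240):
        u=np.flatnonzero(q[v]); print(v,u[0],u[-1],"left",[int(im[v,k].mean()) for k in range(u[0]-4,u[0]+8,2)],"right",[int(im[v,k].mean()) for k in range(u[-1]-14,u[-1]+6,2)])
    for k in (265,300,340,375): print("top row",k,np.flatnonzero(q[:,k])[0])
E
python3 edge.py
```

```text
t13.12 [0.4235 0.1027 0.018 ] yaw78.2 zax [ 0.006  0.002 -1.   ] F [-5.9  0.3 54.8] w0.0534 g57.8 q [0.21 0.37 2.16 0.   0.61 0.42]
tcp in case mm [-20.6  -1.4]
165 251 391 left [43, 58, 72, 132, 138, 138] right [82, 82, 81, 82, 81, 81, 71, 65, 58, 63]
190 251 390 left [62, 60, 69, 80, 80, 80] right [82, 80, 81, 81, 81, 81, 65, 74, 111, 112]
215 251 388 left [64, 60, 67, 80, 82, 80] right [80, 81, 80, 80, 80, 79, 71, 60, 107, 109]
240 251 387 left [66, 62, 62, 80, 80, 79] right [79, 80, 79, 80, 80, 79, 65, 69, 111, 109]
top row 265 153
top row 300 154
top row 340 155
top row 375 155
```

Emit:
servo_tool:
  targets:
    - [0,0,-0.006,0,-1]
    - [0,0,-0.006,0,0.26]
    - [0,0,-0.006,0,0.27]
    - [0,0,-0.006,0,0.28]
    - [0,0,-0.006,0,0.29]

```text
t: 13.85
ee_pos: [0.4233, 0.1024, 0.0163]
orientation: [0.776, 0.631, 0.003, 0.001]
contact_force: [2.6, 1.7, 4.8]
gripper_width: 0.055
grasp_force: 7.7
```

Emit:
servo_tool:
  targets:
    - [0,0,0,0,0.295]
    - [0,0,0,0,0.3]
    - [0,0,0,0,0.305]
    - [0,0,0,0,0.31]
    - [0,0,0,0,0.31]

```text
t: 14.48
ee_pos: [0.4201, 0.1016, 0.0149]
orientation: [0.776, 0.631, -0.001, -0.0]
contact_force: [1.9, -0.3, -0.6]
gripper_width: 0.0562
grasp_force: 1.5
```

```bash
python3 edge.py
```

```text
t14.47 [0.4201 0.1016 0.0149] yaw78.3 zax [-0.002 -0.    -1.   ] F [ 1.9 -0.3 -0.6] w0.0562 g1.5 q [ 0.21  0.38  2.16 -0.    0.6   0.42]
tcp in case mm [-22.4   1.7]
165 245 389 left [44, 46, 48, 82, 82, 82] right [85, 86, 85, 84, 85, 86, 82, 68, 46, 44]
190 246 388 left [65, 68, 68, 81, 82, 82] right [85, 84, 84, 85, 85, 84, 81, 67, 67, 65]
215 247 387 left [67, 66, 74, 81, 82, 81] right [86, 84, 84, 85, 84, 84, 81, 68, 65, 61]
240 248 385 left [65, 68, 79, 81, 80, 80] right [84, 84, 83, 83, 83, 83, 83, 79, 63, 61]
top row 265 154
top row 300 154
top row 340 154
top row 375 154
```

Emit:
servo_tool:
  targets:
    - [0,0,0,0,0.38]
    - [0,0.008,-0.015,0,0.38]
    - [0,0.008,-0.028,0,0.38]
    - [0,0.008,-0.028,0,0.38]

```text
t: 15.08
ee_pos: [0.4226, 0.1016, 0.0212]
orientation: [0.776, 0.631, 0.0, 0.0]
contact_force: [-0.3, -0.1, 0.2]
gripper_width: 0.059
grasp_force: 0.0
```

```bash
python3 edge.py
```

```text
t15.07 [0.4226 0.1016 0.0212] yaw78.3 zax [ 0.001  0.    -1.   ] F [-0.3 -0.1  0.2] w0.0590 g0.0 q [0.21 0.37 2.15 0.   0.62 0.41]
tcp in case mm [-21.9  -0.8]
165 243 378 left [45, 46, 45, 73, 88, 89] right [87, 87, 88, 88, 88, 87, 86, 58, 45, 46]
190 244 378 left [66, 69, 68, 76, 88, 86] right [86, 86, 87, 86, 86, 86, 81, 68, 66, 67]
215 246 377 left [66, 67, 73, 86, 85, 84] right [85, 85, 85, 85, 86, 86, 81, 68, 66, 66]
240 246 375 left [64, 65, 62, 78, 85, 84] right [84, 84, 84, 84, 84, 84, 84, 79, 64, 66]
top row 265 146
top row 300 147
top row 340 147
top row 375 146
```

Emit:
servo_tool:
  targets:
    - [0,-0.004,0,0,0.34]
    - [0,-0.004,0,0,0.25]
    - [0,-0.004,0,0,-1]
    - [0,-0.004,0,0,-1]
    - [0,-0.004,0,0,-1]
  force: 40

```text
t: 15.8
ee_pos: [0.4214, 0.1017, 0.0211]
orientation: [0.776, 0.631, -0.0, -0.0]
contact_force: [-1.6, 0.1, 5.2]
gripper_width: 0.0548
grasp_force: 42.0
```

Emit:
servo_tool:
  targets:
    - [0,0,-0.01,0,-1]
    - [0,0,-0.015,0,-1]
    - [0,0,-0.015,0,-1]

```text
t: 16.18
ee_pos: [0.4214, 0.1017, 0.0237]
orientation: [0.776, 0.631, -0.0, -0.0]
contact_force: [0.4, -0.7, -2.9]
gripper_width: 0.0552
grasp_force: 42.9
```

```bash
cat >> edge.py <<'E'
F=lambda x,y,z: np.round(proj('wrist',np.r_[c+M@[x/1e3,y/1e3],z/1e3])[0],1)
for x in (38,42,46,50): print(x,[F(x,0,z)[1] for z in (32,35,38)],F(x,28,33)[0],F(x,-28,33)[0])
print("lid edge",F(44,0,50.5))
E
python3 edge.py
```

```text
t16.18 [0.4214 0.1017 0.0237] yaw78.3 zax [-0. -0. -1.] F [ 0.4 -0.7 -2.9] w0.0552 g42.9 q [0.21 0.36 2.15 0.   0.63 0.41]
tcp in case mm [-22.1   0.4]
165 247 380 left [46, 45, 70, 88, 86, 149] right [86, 86, 87, 88, 87, 86, 85, 74, 46, 44]
190 248 379 left [67, 68, 73, 86, 86, 86] right [85, 84, 85, 86, 85, 86, 85, 77, 66, 65]
215 248 379 left [65, 66, 62, 85, 85, 84] right [84, 83, 84, 84, 84, 84, 83, 63, 64, 64]
240 249 377 left [63, 67, 68, 83, 84, 83] right [81, 84, 83, 83, 83, 84, 84, 79, 63, 63]
top row 265 148
top row 300 147
top row 340 147
top row 375 147
38 [np.float64(148.7), np.float64(149.9), np.float64(151.2)] 248.8 383.1
42 [np.float64(139.1), np.float64(140.1), np.float64(141.2)] 248.2 383.8
46 [np.float64(129.3), np.float64(130.1), np.float64(131.0)] 247.6 384.5
50 [np.float64(119.3), np.float64(119.9), np.float64(120.5)] 247.0 385.2
lid edge [316.3 140.6]
```

Emit:
servo_tool:
  targets:
    - [0.025,0,0,0,-1]
    - [0.05,0,0,0,-1]
    - [0.07,0,0,0,-1]
    - [0.09,0,0,0,-1]
    - [0.09,0,0,0,-1]

```text
t: 16.9
ee_pos: [0.4253, 0.1196, 0.0239]
orientation: [0.776, 0.631, 0.0, -0.0]
contact_force: [-0.0, -0.0, -3.1]
gripper_width: 0.0553
grasp_force: 42.9
```

```bash
python3 edge.py|head -2
```

```text
t16.90 [0.4253 0.1196 0.0239] yaw78.3 zax [ 0.  0. -1.] F [-0.  -0.  -3.1] w0.0553 g42.9 q [0.25 0.37 2.13 0.   0.64 0.45]
tcp in case mm [-3.7  0.3]Traceback (most recent call last):
  File "edge.py", line 9, in <module>
    u=np.flatnonzero(q[v]); print(v,u[0],u[-1],"left",[int(im[v,k].mean()) for k in range(u[0]-4,u[0]+8,2)],"right",[int(im[v,k].mean()) for k in range(u[-1]-14,u[-1]+6,2)])
                                    ~^^^
IndexError: index 0 is out of bounds for axis 0 with size 0
```

Emit:
servo_tool:
  targets:
    - [0,0,0.01,0,-1]
    - [0,0,0.02,0,-1]
    - [0,0,0.03,0,-1]
    - [0,0,0.03,0,-1]

```text
t: 17.5
ee_pos: [0.4253, 0.119, 0.0182]
orientation: [0.776, 0.631, 0.0, 0.0]
contact_force: [-0.5, -4.0, 3.5]
gripper_width: 0.0551
grasp_force: 43.8
```

Emit:
servo_tool:
  targets:
    - [0,0,0.008,0,-1]
    - [0,0,0.016,0,-1]
    - [0,0,0.025,0,-1]
    - [0,0,0.025,0,-1]

```text
t: 18.0
ee_pos: [0.4255, 0.1193, 0.0129]
orientation: [0.776, 0.631, 0.0, 0.0]
contact_force: [0.1, -4.7, 3.7]
gripper_width: 0.0555
grasp_force: 43.9
```

```bash
python3 edge.py 2>/dev/null|head -2
```

```text
t18.00 [0.4255 0.1193 0.0129] yaw78.3 zax [ 0.  0. -1.] F [ 0.1 -4.7  3.7] w0.0555 g43.9 q [ 0.25  0.39  2.15 -0.    0.61  0.45]
tcp in case mm [-4.   0.1]
```

Emit:
servo_tool:
  targets:
    - [-0.005,0,0.005,0,-1]
    - [-0.005,0,0.01,0,-1]
    - [-0.005,0,0.01,0,-1]

```text
t: 18.48
ee_pos: [0.4254, 0.1186, 0.0109]
orientation: [0.776, 0.631, 0.0, 0.0]
contact_force: [0.1, -0.7, 3.2]
gripper_width: 0.0554
grasp_force: 43.8
```

Emit:
servo_tool:
  targets:
    - [0,0,0.005,0,-1]
    - [0,0,0.01,0,-1]
    - [0,0,0.01,0,-1]

```text
t: 18.85
ee_pos: [0.4253, 0.1183, 0.0095]
orientation: [0.776, 0.631, 0.0, 0.0]
contact_force: [-0.0, -2.8, 11.4]
gripper_width: 0.0552
grasp_force: 44.9
```

```bash
python3 edge.py 2>/dev/null; python3 -c "
from h import *
import numpy as np
s=st(); vision.grab_frame('side')
for o in outline_of('side','stone_3')[:1]:
  v,u=np.nonzero(o['region']); print(o['confidence'],u.min(),u.max(),v.min(),v.max())
print(proj('side',[[.413,.06,.026],[.425,.12,.032]]))
"
```

```text
t18.85 [0.4253 0.1183 0.0095] yaw78.3 zax [ 0.001  0.    -1.   ] F [-0.  -2.8 11.4] w0.0552 g44.9 q [ 0.25  0.39  2.15 -0.    0.6   0.45]
tcp in case mm [-5.   0.1]
t18.95 [0.4253 0.1183 0.0095] yaw78.3 zax [ 0.001  0.    -1.   ] F [-1.3 -3.3 12.1] w0.0551 g44.9 q [ 0.25  0.39  2.15 -0.    0.6   0.45]
0.7 288 306 184 206
[[297.2913722  208.01349018]
 [296.20600752 193.9947727 ]]
```

Emit:
servo_tool:
  targets:
    - [0,0,0.005,0,-1]
    - [0,0,0.005,0,-1]

```text
t: 19.3
ee_pos: [0.4253, 0.1183, 0.0094]
orientation: [0.776, 0.631, 0.0, 0.0]
contact_force: [-4.0, -2.3, 21.4]
gripper_width: 0.055
grasp_force: 46.2
```

Emit:
servo_tool:
  targets:
    - [0,0,0,0,0.29]
    - [0,0,0,0,0.3]
    - [0,0,0,0,0.31]
    - [0,0,0,0,0.33]
    - [0,0,0,0,0.36]

```text
t: 19.92
ee_pos: [0.4247, 0.1184, 0.0075]
orientation: [0.776, 0.631, -0.0, -0.0]
contact_force: [-1.1, -0.1, 1.0]
gripper_width: 0.0582
grasp_force: 0.0
```

Emit:
servo_tool:
  targets:
    - [0,0,0,0,0.5]
    - [0,0,0,0,0.8]
    - [0,0,0,0,0.8]
    - [0,0,0,0,0.8]

```text
t: 20.42
ee_pos: [0.425, 0.1184, 0.0079]
orientation: [0.776, 0.631, 0.0, -0.0]
contact_force: [-0.5, -0.4, 0.3]
gripper_width: 0.0766
grasp_force: 0.0
```

Emit:
servo_tool:
  targets:
    - [0,0,-0.1,0,0.8]
    - [0,0,-0.3,0,0.8]
    - [0,0,-0.6,0,0.8]
    - [0,0,-0.9,0,0.8]
    - [0,0,-0.9,0,0.8]

```text
t: 21.05
ee_pos: [0.4279, 0.1191, 0.1925]
orientation: [0.776, 0.631, 0.005, 0.002]
contact_force: [0.6, 0.5, -0.5]
gripper_width: 0.077
grasp_force: 0.0
```

```bash
python3 -c "
from h import *
import numpy as np
s=st(); im=vision.grab_frame('wrist'); cv2.imwrite('pics/w9.png',im[...,::-1])
c=np.array([.4264,.1232]);a=np.radians(78);M=np.array([[np.cos(a),-np.sin(a)],[np.sin(a),np.cos(a)]])
F=lambda x,y,z: np.round(proj('wrist',np.r_[c+M@[x/1e3,y/1e3],z/1e3])[0],1)
rect('wrist','stone_3',.032)
for o in outline_of('wrist','stone_3')[:2]:
  v,u=np.nonzero(o['region']); print(round(o['confidence'],2),o['region'].sum(),u.min(),u.max(),v.min(),v.max())
for n,p in dict(TL=(-55,28,32),TR=(-55,-28,32),lidL=(44,28,45),lidR=(44,-28,45),rim=(-59,0,26)).items(): print(n,F(*p))
"
```

```text
t21.05 [0.4279 0.1191 0.1925] yaw78.3 zax [ 0.011  0.003 -1.   ] F [ 0.6  0.5 -0.5] w0.0770 g0.0 q [0.25 0.14 1.91 0.   1.08 0.45]
wrist stone_3 0.69 [419.8 118.5] [92.8 55.6] 78.2
0.69 5299 280 338 135 228
TL [287.9 230.2]
TR [343.3 230.4]
lidL [284.1 132.2]
lidR [348.2 132.4]
rim [315.5 231.5]
```

```bash
python3 -c "
from h import *
st(); plan([(.4495,.2318,.15,78),(.4495,.2318,.055,78)])"
```

```text
t21.20 [0.4241 0.1181 0.187 ] yaw78.3 zax [-0.002 -0.    -1.   ] F [-0.2  0.9  0.5] w0.0766 g0.0 q [0.25 0.15 1.92 0.   1.08 0.45]
[0.583, 0.009, 0.185] 0.004
[0.0, 0.001, 0.475] 0.0
```

Emit:
servo_tool:
  targets:
    - [0.2,0,0.05,0,0.2]
    - [0.4,0.005,0.1,0,0.2]
    - [0.58,0.009,0.18,0,0.2]
    - [0.58,0.009,0.18,0,0.2]
    - [0.58,0.009,0.18,0,0.2]

```text
t: 21.82
ee_pos: [0.4494, 0.2308, 0.1505]
orientation: [0.776, 0.631, -0.002, -0.0]
contact_force: [0.5, -0.9, -0.5]
gripper_width: 0.0516
grasp_force: 0.0
```

```bash
python3 -c "
from h import *
s=st(); vision.grab_frame('wrist')
for cam in ('wrist',):
  print([(np.round(d['centre'],4),round(d['confidence'],2)) for d in look_for(cam,'lid_knob')[:3]],[(np.round(d['centre'],4),round(d['confidence'],2)) for d in look_for(cam,'lid')[:2]])
print(proj('wrist',[.4495,.2318,.0725]))
rect('wrist','lid',.0505); rect('wrist','lid_knob',.0725)
plan([(.4495,.2318,.055,78)])"
```

```text
t21.82 [0.4494 0.2308 0.1505] yaw78.3 zax [-0.003 -0.002 -1.   ] F [ 0.5 -0.9 -0.5] w0.0516 g0.0 q [ 0.45  0.28  1.84 -0.    1.02  0.66]
[(array([0.4513, 0.2443, 0.0538]), 0.56)] [(array([0.4473, 0.2433, 0.0515]), 0.64)]
[[313.20760204 209.12298754]]
wrist lid 0.65 [449.9 231.3] [135.1  67.4] 77.6
wrist lid 0.29 [438.3 179.3] [242.   81.4] 78.0
wrist lid_knob 0.82 [451.5 238.4] [122.8  61.4] 77.6
[0.004, -0.005, 0.486] 0.003
```

Emit:
servo_tool:
  targets:
    - [0.003,-0.003,0.15,0,0.2]
    - [0.003,-0.003,0.35,0,0.2]
    - [0.003,-0.003,0.48,0,0.2]
    - [0.003,-0.003,0.48,0,0.2]

```text
t: 22.58
ee_pos: [0.4488, 0.2313, 0.0547]
orientation: [0.776, 0.631, -0.002, -0.0]
contact_force: [0.0, 0.5, 1.2]
gripper_width: 0.0513
grasp_force: 0.0
```

Emit:
servo_tool:
  targets:
    - [0,0,0,0,-0.3]
    - [0,0,0,0,-1]
    - [0,0,0,0,-1]
    - [0,0,0,0,-1]
  force: 30

```text
t: 23.08
ee_pos: [0.4497, 0.2327, 0.0575]
orientation: [0.776, 0.631, 0.001, -0.0]
contact_force: [-3.6, 0.8, 6.6]
gripper_width: 0.0197
grasp_force: 29.3
```

Emit:
servo_tool:
  targets:
    - [0,0,-0.012,0,-1]
    - [-0.08,0,-0.012,0,-1]
    - [-0.17,0,-0.012,0,-1]
    - [-0.26,0,-0.012,0,-1]
    - [-0.35,0,-0.012,0,-1]

```text
t: 23.7
ee_pos: [0.4343, 0.162, 0.0578]
orientation: [0.776, 0.631, -0.001, -0.001]
contact_force: [-2.1, 2.7, -13.5]
gripper_width: 0.02
grasp_force: 30.7
```

Emit:
servo_tool:
  targets:
    - [-0.07,0,0,0,-1]
    - [-0.13,0,0,0,-1]
    - [-0.18,0,0,0,-1]
    - [-0.21,0,0,0,-1]
    - [-0.22,0,0,0,-1]

```text
t: 24.32
ee_pos: [0.4261, 0.1236, 0.0579]
orientation: [0.777, 0.629, 0.002, -0.003]
contact_force: [-5.6, 24.7, -21.0]
gripper_width: 0.0197
grasp_force: 30.3
```

```bash
python3 edge.py 2>/dev/null|head -2
```

```text
t24.32 [0.4261 0.1236 0.0579] yaw78.0 zax [-0.001  0.007 -1.   ] F [ -5.6  24.7 -21. ] w0.0197 g30.3 q [0.25 0.31 2.09 0.01 0.73 0.45]
tcp in case mm [0.3 0.3]
```

Emit:
servo_tool:
  targets:
    - [0,0,0.01,0,-1]
    - [0,0,0.01,0,-0.3]
    - [0,0,0.01,0,0.1]
    - [0,0,0.01,0,0.1]
    - [0,0,0.01,0,0.1]

```text
t: 25.05
ee_pos: [0.4276, 0.1205, 0.0568]
orientation: [0.776, 0.631, 0.001, 0.0]
contact_force: [-0.7, 1.0, -0.1]
gripper_width: 0.047
grasp_force: 0.0
```

Emit:
servo_tool:
  targets:
    - [0,0,-0.1,0,0.1]
    - [0,0,-0.4,0,0.1]
    - [0,0,-0.7,0,0.1]
    - [0,0,-0.7,0,0.1]
    - [0,0,-0.7,0,0.1]

```text
t: 25.68
ee_pos: [0.4263, 0.1204, 0.1959]
orientation: [0.776, 0.631, -0.0, -0.0]
contact_force: [-0.4, 0.2, 0.2]
gripper_width: 0.0469
grasp_force: 0.0
```

```bash
python3 -c "
from h import *
st(); vision.grab_frame('wrist'); rect('wrist','lid',.0505); rect('wrist','case',.05)
for o in outline_of('wrist','stone_3')[:2]: print('stone',round(o['confidence'],2),o['region'].sum())
vision.grab_frame('top')
for l in ('peeler','mug','timer','honey','spice','lemon'): print(l,[(np.round(d['centre'],3),round(d['confidence'],2)) for d in look_for('top',l)[:1]])
"
```

```text
t25.68 [0.4263 0.1204 0.1959] yaw78.3 zax [-0. -0. -1.] F [-0.4  0.2  0.2] w0.0469 g0.0 q [ 0.25  0.14  1.9  -0.    1.1   0.45]
wrist lid 0.82 [424.  122.6] [134.2  66.7] 77.7
wrist case 0.81 [424.3 122.6] [137.3  78.9] 78.0
peeler [(array([ 0.418, -0.033,  0.015]), 0.56)]
mug [(array([ 0.439, -0.384,  0.038]), 0.96)]
timer [(array([ 0.569, -0.242,  0.043]), 0.8)]
honey [(array([ 0.597, -0.332,  0.109]), 0.62)]
spice [(array([ 0.517, -0.384,  0.104]), 0.75)]
lemon [(array([0.582, 0.484, 0.058]), 0.8)]
```

Lid and case outlines now share one centre (424, 122.6 mm), so the lid is shut. The bystanders are unmoved and the arm is clear.

```bash
python3 -c "
from workcell import r
print(r.finish_job())"
```

```text
the job is handed in; nothing more can be done
None
```

The three stones are in the case with the lid fully shut, and the job was handed in at about 26 s; on the way in the pile caught a side wall and rolled in the grip, so I rested it on the low end's rim, regripped it and then laid it down flat.

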